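# Ring for the baker and point out the stray biscuit

### The arm

A 7-joint arm with a two-finger parallel gripper is mounted at the origin on the work surface. World frame = base frame: x ahead of the robot, y to its left, z up, the work surface at z = 0. Lengths are in m, angles in rad, forces in N, time in s.
With the tool pointing down it reaches from about 0.4 to 0.875 m from the base axis. Payload 19.3 kg.
Tool frame: the origin (TCP) lies at the very end of the fingers, on their centre line; the grasp point (between the pads) lies 19 mm behind it (grip_depth is the distance from the TCP to the grasp point, in m); z points along the fingers, y is the line along which they close (so a half turn about z gives the same grasp; the last joint's range is limited). The gripper opens to 85 mm and grips with 20 to 120 N. Pads are 22 mm wide; open, the fingers measure 114 mm over their backs; the gripper's body (76 mm by 85 mm) begins 54 mm behind the grasp point. The pads swing forward as they close: fully open they stand 13 mm farther back than shut.
Start: joints at [1.17, 0.521, -0.036, 1.599, 0.021, 1.021, -0.113], TCP at [0.203, -0.591, 0.231] pointing down, gripper open.
Joint ranges: [-2.91, 2.91], [-0.3, 2.13], [-1.5, 1.42], [0.17, 2.43], [-1.26, 4.41], [0.16, 1.93], [-2.52, 2.52]. Speed limits (rad/s): [1.89, 1.89, 2.39, 2.39, 3.01, 3.01, 3.01].

### API

Orientations are given as a unit quaternion [w, x, y, z].
In Python, from cell import * gives the robot as it stands.
- The arm moves only by the shell command python3 -m inch 'ROWS' [FORCE]. ROWS is JSON, a list of rows, each a list of 5 numbers: the shift along the tool's x, y, z each as a share of 0.5 m, from -1 to 1, then the turn about the tool's z as a share of 30 degrees, from -1 to 1, then the closure, from -1 (fully open) to 1 (shut). In form: [[x, y, z, yaw, gripper], ...]. A call has 1 to 10 rows; each row shifts and turns the commanded pose from where the row before left it, along the tool's axes as they then stand; what a row does not reach is not made up. A row lasts 1/8 s, in which the tool goes at most 62.5 mm and 10.7 degrees, less where a joint would pass 70% of its speed; a pose out of reach is approached as far as the arm can. A call with a number of a shift or a turn outside -1 to 1 is refused whole. A call with a gripper value outside its range is refused whole. The fingers move at their own pace and stop on an object; FORCE is the grip in N (left out, the last holds). Time passes only in rows, so rows that do not move let the fingers close. It gives the time, the measured TCP pose, the force, the opening and the grip force at its end, in the units of the state.
- get_obs(): the state, without advancing time (a new reading comes with each control period).
- capture(name): name is "side" or "top" or "wrist"; returns a dict with "img" (420x560x3 uint8, red, green, blue), "z_map" (420x560 float32, m along the optical axis (not along the pixel's ray), 0 where there is no reading), "fovy" (degrees; the focal length in pixels is half the picture's height over the tangent of half this angle, whatever the lens; pixels are square), "cx", "cy" (the principal point, pixels), "k1" (the pictures are not rectified: a ray, as slopes to the right and down, at radius r is drawn at 1 + k1 r^2 times it, then the intrinsics apply), "extrinsics" (4x4, takes a point from camera to world coordinates). Camera axes: x right, y up, looking along -z (the intrinsics and any distortion apply to the point x, -y, -z); pixel columns grow to the right and rows downward; lengths in m; the calibration is good to about 2 mm. A picture is of the moment at which its call begins.
- finish_job(): hands the job in; it is judged then, once.
The state is a dict: "time": time; "qpos": joint angles; "qvel": joint speeds; "effort": joint torques, N m; "position": TCP position; "eef_rot": TCP orientation; "wrist_force": force on the tool from outside, world axes, zero at the start; "wrist_torque": the same for the moment, N m; "opening": finger opening in m; "grasp_force": force on a finger pad.
Only numpy, scipy, OpenCV 4.12 (cv2) and the standard library are available. Lean on these libraries where they do the work, as an engineer would, in place of code of your own. Each camera call takes 0.05 s, during which the arm holds its last target. There are 200 camera calls.

### The job

Ring for the baker by pressing down the plunger of the counter bell, then show what to do with the stray biscuit: point down at the one oblong biscuit among the hearts with your fingertips one to five centimetres above its middle and dwell there for two seconds, then point in the same way for two seconds at the middle of the small flat dish it belongs on. Only point: do not touch or move any biscuit, the tray, a dish or any other loose thing. Come down on each from above and keep at least ten centimetres above the other biscuits and the large dish, so that nothing else is pointed at by mistake.

Things in the scene. Friction and masses are not known exactly. Their poses are not given: they have to be found in the camera images.
- bell_top (a point): top centre of the plunger of the counter bell, as it stands unpressed (60 mm above the counter; this point does not sink with the plunger). The bell is a steel dome, 84 mm across and 44 mm high, fixed to the counter, with a steel plunger 22 mm across standing up 16 mm from its top
- plunger (a joint): the bell's plunger: 0 m = up, 0.006 m = fully down; sprung, about 2 N to start and 4.5 N fully down; the bell rings from 0.004 m
- tray: black steel baking tray with brown baking paper, 220 x 280 x 20 mm high (walls 4 mm, floor 4 mm), fixed to the counter; origin at the centre of its underside, x along the 220 mm side. Six biscuits lie flat in it in two rows of three, 85 to 90 mm apart
- oblong_biscuit: the only oblong (straight-sided) biscuit: 72 x 30 x 12 mm thick, pale, loose on the tray; origin at the centre of its underside (4 mm above the counter), x along its length, z up
- heart1: a pale heart-shaped biscuit, 53 x 48 x 12 mm thick, loose on the tray; origin at the middle of its underside, point of the heart towards its -x
- heart2: a dark heart-shaped biscuit, 53 x 48 x 12 mm thick, loose on the tray; origin at the middle of its underside, point of the heart towards its -x
- heart3: a pale heart-shaped biscuit, 53 x 48 x 12 mm thick, loose on the tray; origin at the middle of its underside, point of the heart towards its -x
- heart4: a dark heart-shaped biscuit, 53 x 48 x 12 mm thick, loose on the tray; origin at the middle of its underside, point of the heart towards its -x
- heart5: a pale heart-shaped biscuit, 53 x 48 x 12 mm thick, loose on the tray; origin at the middle of its underside, point of the heart towards its -x
- small_dish: the smaller of the two flat white dishes, 100 mm across, 14 mm high, loose; origin at the centre of its underside, on the counter
- large_dish: the larger of the two flat white dishes, 152 mm across, 18 mm high, loose; origin at the centre of its underside
- cutter: round steel biscuit cutter (ring), 60 mm across, 35 mm high; origin at the centre of its underside
- spatula: spatula lying on the counter, 260 mm long, along its x
- mug: brown mug, 80 mm across, 90 mm high; origin at the centre of its underside
- jar: amber storage jar, 76 mm across, 110 mm high; origin at the centre of its underside
- rolling_pin: wooden rolling pin, 48 mm thick, 440 mm long along its y; origin under its centre
- bowl: deep white bowl, 130 mm across, 60 mm high; origin at the centre of its underside
There are look-alikes about, which are no part of the job. What is shaped like the heart5 but green or purple is not meant.

How it is judged:
By the outcome, as a careful person would: the job done as asked, in the order asked, and still so for the second after the job is handed in, with the robot touching nothing.
It also fails if it takes over 58 s, if anything falls off the work surface, if the arm or the gripper's body presses on something with over 40 N, if the wrist force passes 120 N, or if a joint passes its speed limit or range.

## Working session

There is one attempt and no reset: what is moved stays moved. The work goes in short steps, Python scripts to look and compute and a shell command to move; the robot and the scene stay as the last step left them, time stands still between calls to the robot, and variables do not carry over. Pictures are saved under pics/ and viewed, at most 10 in all, crops included, and the job is handed in when it is done.

```bash
mkdir -p pics
cat > h.py <<'E'
from cell import *
import numpy as np, cv2
def snap(n,f):
    c=capture(n); cv2.imwrite('pics/'+f+'.png',c['img'][:,:,::-1]); np.save('pics/'+f+'.npy',c,allow_pickle=True); return c
def load(f): return np.load('pics/'+f+'.npy',allow_pickle=True).item()
def px(c,u,v,z=None):
    H=c['img'].shape[0]; f=H/2/np.tan(np.radians(c['fovy'])/2)
    K=np.array([[f,0,c['cx']],[0,f,c['cy']],[0,0,1.]])
    p=cv2.undistortPoints(np.array([[[u,v]]],float),K,np.array([c['k1'],0,0,0,0.]))[0,0]
    d=np.array([p[0],-p[1],-1]); E=np.array(c['extrinsics'])
    if z is None:
        return E[:3,:3]@(d*c['z_map'][int(v),int(u)])+E[:3,3]
    r=E[:3,:3]@d; return E[:3,3]+r*(z-E[2,3])/r[2]
E
python3 - <<'E'
from h import *
snap('top','top');snap('side','side')
o=get_obs();print(o)
E
```

```text
{'time': 0.1, 'qpos': array([ 1.16980674,  0.52193786, -0.03631336,  1.59992669,  0.02120544,
        1.02108343, -0.11279787]), 'qvel': array([ 4.71328339e-05, -1.77568146e-03,  8.59736655e-04, -4.67352826e-04,
        1.61027229e-03,  1.60534500e-03, -5.15338506e-04]), 'effort': array([ 4.17964911e-03, -9.28499579e+01,  1.98422335e+00, -3.70537055e+01,
        1.82115077e-02,  5.39078785e-03,  1.72905709e-05]), 'position': array([ 0.20286182, -0.59086167,  0.23080246]), 'eef_rot': array([-4.70517373e-04,  9.86354852e-01,  1.64632533e-01, -1.18141067e-04]), 'wrist_force': array([ 0.67879416, -0.53994324, -0.65092483]), 'wrist_torque': array([0.04426214, 0.02036032, 0.03377204]), 'grasp_force': 0.0, 'opening': 0.08530819640676798}
```

View pics/top.png

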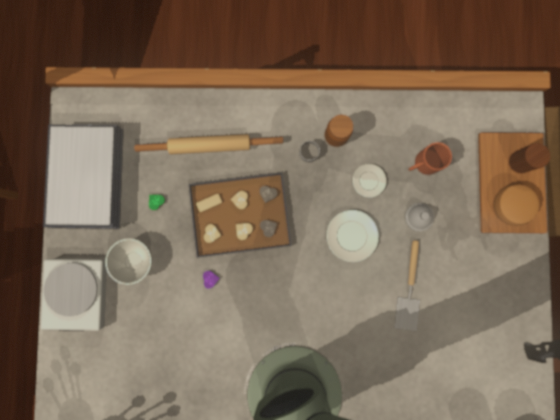

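View pics/side.png

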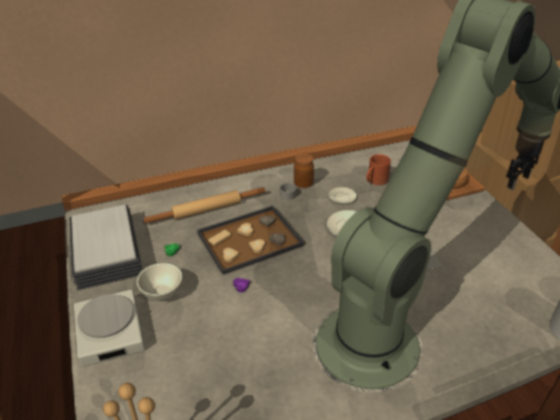

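The top view shows the bell at (419,216), the small dish at (369,181) and the large dish at (352,236). The only straight-sided biscuit on the tray is at (209,202), in the top-left corner. The other five are hearts: (240,200), (268,193), (211,233), (244,231) and (269,228). Next I'll measure these and check them in an enlarged crop.

Run:
```python
from h import *
c=load('top')
for n,u,v,z in [('bell',421,213,.06),('bellbase',419,216,.044),('obl',209,202,.016),('small',369,181,.01),('smallL',352,181,.014),('smallR',387,181,.014),('large',352,236,.01),('mug',433,158,.09),('jar',340,128,.11),('cutter',312,151,.035),('h',240,200,.016),('h',211,233,.016)]:
    print(n,px(c,u,v).round(3),px(c,u,v,z).round(3))
i=c['img'][:,:,::-1]
a=cv2.resize(i[165:265,180:300],(600,500),interpolation=3)
b=cv2.resize(i[140:260,320:450],(541,500),interpolation=3)
cv2.imwrite('pics/c1.png',cv2.resize(np.hstack([a,b]),(798,350)))
```

```text
bell [ 0.521 -0.36   0.048] [ 0.52  -0.356  0.06 ]
bellbase [ 0.513 -0.355  0.043] [ 0.513 -0.355  0.044]
obl [0.55  0.255 0.018] [0.55  0.255 0.016]
small [ 0.619 -0.219  0.007] [ 0.618 -0.218  0.01 ]
smallL [ 0.619 -0.17  -0.003] [ 0.617 -0.167  0.014]
smallR [ 0.62  -0.274  0.001] [ 0.618 -0.271  0.014]
large [ 0.454 -0.167  0.008] [ 0.454 -0.167  0.01 ]
mug [ 0.691 -0.412  0.001] [ 0.673 -0.383  0.09 ]
jar [ 0.752 -0.119  0.11 ] [ 0.752 -0.119  0.11 ]
cutter [ 0.71  -0.05  -0.005] [ 0.702 -0.047  0.035]
h [0.557 0.164 0.015] [0.557 0.164 0.016]
h [0.459 0.247 0.016] [0.459 0.247 0.016]
```

View pics/c1.png

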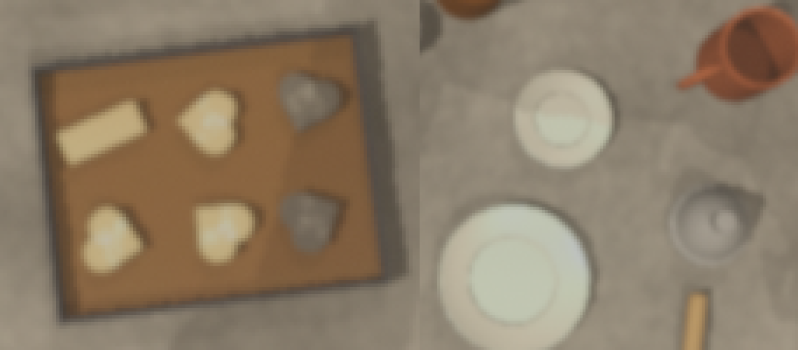

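The crop confirms it. There is one straight-sided biscuit, top left on the tray, with its centre at crop (103,133) → image (209.4,203). The small dish is at (369.5,180.5) and the plunger cap at (424.5,215). Next I'll work out the move to above the bell.

```bash
cat >> h.py <<'E'
from scipy.spatial.transform import Rotation as R
def shift(t):
    o=get_obs(); q=o['eef_rot']; r=R.from_quat(q[[1,2,3,0]])
    d=r.inv().apply(np.array(t)-o['position']); print('tool shares',(d/0.5).round(4),'m',d.round(4)); return d
E
python3 - <<'E'
from h import *
c=load('top')
b=px(c,424.5,215,.06);print('bell',b,px(c,424.5,215),px(c,419,217,.02));print('obl',px(c,209.4,203,.016));print('dish',px(c,369.5,180.5,.012))
shift([b[0],b[1],.2])
E
```

```text
bell [ 0.51465658 -0.36580742  0.06      ] [ 0.51514583 -0.36775976  0.05364992] [ 0.51169717 -0.36191874  0.02      ]
obl [0.5470366  0.25386835 0.016     ]
dish [ 0.61929902 -0.21921899  0.012     ]
tool shares [ 0.736  -0.2231  0.0618] m [ 0.368  -0.1116  0.0309]
```

```bash
python3 -m inch '[[0.04,-0.012,0,0,1],[0.087,-0.026,0,0,1],[0.087,-0.026,0.01,0,1],[0.087,-0.026,0.01,0,1],[0.087,-0.026,0.01,0,1],[0.087,-0.026,0.01,0,1],[0.087,-0.026,0.01,0,1],[0.087,-0.026,0.01,0,1],[0.087,-0.029,0,0,1],[0,0,0,0,1]]'
python3 - <<'E'
from h import *
c=snap('wrist','w1'); print(get_obs()['position'],get_obs()['wrist_force'])
shift([.5147,-.3658,.07])
E
```

```text
time: 1.35
position: [0.5182, -0.3616, 0.2009]
eef_rot: [-0.001, 0.986, 0.168, 0.001]
wrist_force: [-0.4, -0.1, 0.9]
opening: -0.0001
grasp_force: 0.0
[ 0.51628631 -0.36368344  0.20092928] [-0.1205665  -1.06573714 -0.08778912]
tool shares [-0.0044  0.0032  0.2619] m [-0.0022  0.0016  0.1309]
```

View pics/w1.png

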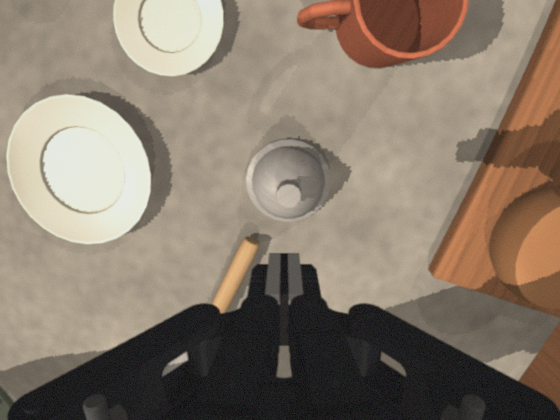

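The wrist view shows the plunger cap at about (289,190) on the dome, which is centred near (288,180). I'll check this against the depth map.

Run:
```python
from h import *
c=load('w1')
P=np.array([[*px(c,u,v)] for v in range(165,215) for u in range(265,315) if c['z_map'][v,u]>0])
t=P[P[:,2]>.054]; print(len(t),t.mean(0),t.max(0),t.min(0))
s=P[(P[:,2]>.02)&(P[:,2]<.046)];print((s.max(0)+s.min(0))/2)
print(px(c,289,190,.06))
p,_=cv2.minEnclosingCircle(t[:,:2].astype(np.float32)),0;print(p)
print('dish',px(c,170,22,.006))
```

```text
504 [ 0.51750688 -0.36522708  0.06005603] [ 0.52757771 -0.35509122  0.06260988] [ 0.50673738 -0.37624483  0.05415324]
[ 0.51363149 -0.36770576  0.03412987]
[ 0.52144216 -0.36460808  0.06      ]
((0.5166648030281067, -0.3655630648136139), 0.011029865592718124)
dish [ 0.62069665 -0.21629398  0.006     ]
```

```bash
python3 -m inch '[[0,0.0034,0.06,0,1],[0,0,0.08,0,1],[0,0,0.07,0,1],[0,0,0.04,0,1],[0,0,0.012,0,1],[0,0,0,0,1],[0,0,0,0,1]]'
python3 - <<'E'
from h import *
shift([.5168,-.3655,.055])
E
```

```text
time: 2.28
position: [0.5159, -0.3681, 0.0715]
eef_rot: [0.001, 0.986, 0.165, 0.001]
wrist_force: [0.2, -0.4, 0.1]
opening: -0.0001
grasp_force: 0.0
tool shares [ 0.0034 -0.0045  0.033 ] m [ 0.0017 -0.0022  0.0165]
```

```bash
python3 -m inch '[[0.002,-0.003,0.01,0,1],[0,0,0.01,0,1],[0,0,0.007,0,1],[0,0,0.004,0,1],[0,0,0.002,0,1],[0,0,0,0,1],[0,0,0,0,1]]'
python3 -c "
from h import *
print(get_obs()['wrist_force'],get_obs()['position'])"
```

```text
time: 3.15
position: [0.5161, -0.366, 0.0541]
eef_rot: [0.0, 0.986, 0.165, 0.0]
wrist_force: [-0.1, 3.0, 6.5]
opening: -0.0002
grasp_force: 3.3
[-0.09570212  2.99583743  6.48611895] [ 0.51605685 -0.36595346  0.05410961]
```

The plunger is at its stop: the wrist reads 6.5 N at z = 54 mm. Now I'll raise straight up.

```bash
python3 -m inch '[[0,0,-0.01,0,1],[0,0,-0.04,0,1],[0,0,-0.08,0,1],[0,0,-0.1,0,1],[0,0,-0.08,0,1],[0,0,0,0,1]]'
python3 - <<'E'
from h import *
shift([.547,.254,.21])
E
```

```text
time: 3.9
position: [0.5168, -0.367, 0.2132]
eef_rot: [0.002, 0.986, 0.164, 0.002]
wrist_force: [-0.1, 0.6, -0.7]
opening: 0.0001
grasp_force: 0.0
tool shares [ 0.46   -1.1553  0.0027] m [ 0.23   -0.5776  0.0014]
```

```bash
python3 -m inch '[[0.02,-0.05,0,0,1],[0.04,-0.1,0,0,1],[0.04,-0.1,0,0,1],[0.04,-0.1,0,0,1],[0.04,-0.1,0,0,1],[0.04,-0.1,0,0,1],[0.04,-0.1,0,0,1],[0.04,-0.1,0,0,1],[0.04,-0.1,0,0,1],[0.04,-0.1,0,0,1]]'
python3 -m inch '[[0.04,-0.1,0,0,1],[0.03,-0.08,0,0,1],[0,0,0,0,1],[0,0,0,0,1]]'
python3 - <<'E'
from h import *
snap('wrist','w2');shift([.547,.254,.21])
E
```

```text
time: 5.15
position: [0.5409, 0.1464, 0.209]
eef_rot: [0.0, 0.986, 0.165, -0.0]
wrist_force: [0.7, -0.7, -0.2]
opening: -0.0002
grasp_force: 0.0
time: 5.65
position: [0.545, 0.2405, 0.2087]
eef_rot: [0.0, 0.986, 0.164, -0.0]
wrist_force: [0.1, -0.3, 0.1]
opening: -0.0001
grasp_force: 0.0
tool shares [ 0.0124 -0.0253 -0.0024] m [ 0.0062 -0.0126 -0.0012]
```

View pics/w2.png

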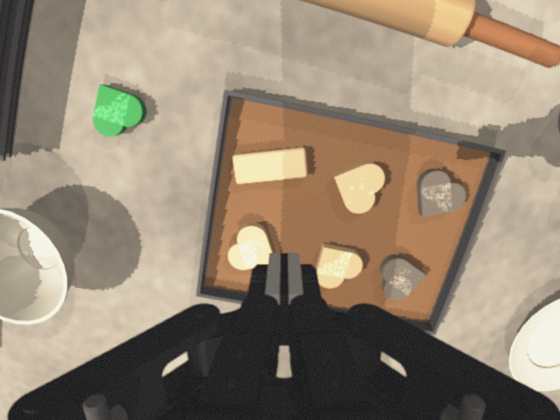

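The oblong biscuit sits with its corners at about (233,154), (303,148), (307,175) and (237,183), which puts its middle at (270,165).

Run:
```python
from h import *
c=load('w2'); p=px(c,270,165,.016);print(p,px(c,270,165));a=[px(c,*q,.016) for q in [(233,154),(303,148),(307,175),(237,183)]]
print([np.linalg.norm(a[i]-a[i-1]).round(3) for i in range(4)],np.mean(a,0))
m=(p+np.array([.547,.254,.016]))/2
shift([m[0],m[1],.046])
```

```text
[0.55302281 0.2575537  0.016     ] [0.55303613 0.2575555  0.01606827]
[np.float64(0.029), np.float64(0.068), np.float64(0.027), np.float64(0.07)] [0.5528616  0.25761206 0.016     ]
tool shares [ 0.0194 -0.0269  0.3256] m [ 0.0097 -0.0135  0.1628]
```

```bash
python3 -m inch '[[0.02,-0.028,0,0,1],[0,0,0,0,1],[0,0,0.05,0,1],[0,0,0.08,0,1],[0,0,0.08,0,1],[0,0,0.07,0,1],[0,0,0.035,0,1],[0,0,0.01,0,1],[0,0,0,0,1],[0,0,0,0,1]]'
python3 - <<'E'
from h import *
shift([.551,.2565,.046])
E
```

```text
time: 6.95
position: [0.5507, 0.2582, 0.0475]
eef_rot: [-0.0, 0.986, 0.165, 0.001]
wrist_force: [0.7, -0.1, 0.5]
opening: 0.0002
grasp_force: 0.0
tool shares [-0.0005  0.0034  0.0029] m [-0.0002  0.0017  0.0015]
```

Within 2 mm of the middle and 31 mm above the biscuit. I'll dwell here a little over 2 s, then lift.

```bash
python3 -m inch '[[0,0,0,0,1],[0,0,0,0,1],[0,0,0,0,1],[0,0,0,0,1],[0,0,0,0,1],[0,0,0,0,1],[0,0,0,0,1],[0,0,0,0,1],[0,0,0,0,1],[0,0,0,0,1]]'
python3 -m inch '[[0,0,0,0,1],[0,0,0,0,1],[0,0,0,0,1],[0,0,0,0,1],[0,0,0,0,1],[0,0,0,0,1],[0,0,0,0,1],[0,0,0,0,1],[0,0,0,0,1],[0,0,0,0,1]]'
python3 -m inch '[[0,0,-0.05,0,1],[0,0,-0.09,0,1],[0,0,-0.09,0,1],[0,0,-0.08,0,1],[0,0,-0.03,0,1],[0,0,0,0,1]]'
python3 - <<'E'
from h import *
shift([.620,-.2185,.21])
E
```

```text
time: 8.2
position: [0.5501, 0.2579, 0.0463]
eef_rot: [-0.0, 0.986, 0.165, 0.0]
wrist_force: [0.9, -0.1, 0.5]
opening: -0.0
grasp_force: 0.0
time: 9.45
position: [0.5501, 0.258, 0.0463]
eef_rot: [-0.0, 0.986, 0.165, 0.0]
wrist_force: [0.1, -0.8, 0.4]
opening: 0.0003
grasp_force: 0.0
time: 10.2
position: [0.5503, 0.258, 0.2167]
eef_rot: [-0.0, 0.986, 0.165, 0.001]
wrist_force: [-0.1, -0.9, -0.4]
opening: -0.0001
grasp_force: 0.0
tool shares [-0.1775  0.9466  0.0132] m [-0.0887  0.4733  0.0066]
```

```bash
python3 -m inch '[[-0.01,0.05,0,0,1],[-0.0185,0.1,0,0,1],[-0.0185,0.1,0,0,1],[-0.0185,0.1,0,0,1],[-0.0185,0.1,0,0,1],[-0.0185,0.1,0,0,1],[-0.0185,0.1,0,0,1],[-0.0185,0.1,0,0,1],[-0.0185,0.1,0,0,1],[-0.0185,0.09,0,0,1]]'
python3 -m inch '[[0,0,0,0,1],[0,0,0,0,1],[0,0,0,0,1]]'
python3 - <<'E'
from h import *
snap('wrist','w3');shift([.620,-.2185,.045])
E
```

```text
time: 11.45
position: [0.6186, -0.217, 0.2143]
eef_rot: [-0.0, 0.986, 0.164, -0.001]
wrist_force: [0.3, 0.3, -0.4]
opening: -0.0004
grasp_force: 0.0
time: 11.82
position: [0.6192, -0.2139, 0.2157]
eef_rot: [-0.0, 0.986, 0.165, -0.0]
wrist_force: [-0.5, 0.7, 0.2]
opening: 0.0002
grasp_force: 0.0
tool shares [-0.0015  0.0091  0.3419] m [-0.0007  0.0045  0.1709]
```

View pics/w3.png

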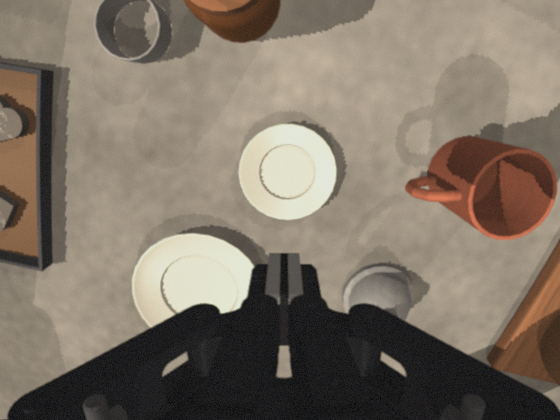

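The small dish's rim is centred at (288,171).

Run:
```python
from h import *
c=load('w3');print(px(c,288,171,.013),px(c,288,171),px(c,239,171,.014)-px(c,336,171,.014))
p=px(c,288,171,.012);shift([(p[0]+.6195)/2,(p[1]-.2185)/2,.040])
```

```text
[ 0.62526343 -0.21594783  0.013     ] [ 0.62364812 -0.2166158   0.00472253] [-0.0320844   0.09277412  0.        ]
tool shares [0.0037 0.0082 0.3519] m [0.0018 0.0041 0.1759]
```

```bash
python3 -m inch '[[0.004,0.007,0,0,1],[0,0,0.05,0,1],[0,0,0.08,0,1],[0,0,0.09,0,1],[0,0,0.08,0,1],[0,0,0.04,0,1],[0,0,0.012,0,1],[0,0,0,0,1],[0,0,0,0,1],[0,0,0,0,1]]'
python3 - <<'E'
from h import *
shift([.622,-.217,.038])
E
```

```text
time: 13.12
position: [0.6227, -0.2181, 0.0413]
eef_rot: [0.0, 0.986, 0.165, 0.001]
wrist_force: [0.7, 0.1, -0.2]
opening: 0.0
grasp_force: 0.0
tool shares [-0.0007 -0.0026  0.0066] m [-0.0004 -0.0013  0.0033]
```

```bash
python3 -m inch '[[0,0,0,0,1],[0,0,0,0,1],[0,0,0,0,1],[0,0,0,0,1],[0,0,0,0,1],[0,0,0,0,1],[0,0,0,0,1],[0,0,0,0,1],[0,0,0,0,1],[0,0,0,0,1]]'
python3 -m inch '[[0,0,0,0,1],[0,0,0,0,1],[0,0,0,0,1],[0,0,0,0,1],[0,0,0,0,1],[0,0,0,0,1],[0,0,0,0,1],[0,0,0,0,1],[0,0,0,0,1],[0,0,0,0,1]]'
python3 -m inch '[[0,0,-0.05,0,1],[0,0,-0.09,0,1],[0,0,-0.09,0,1],[0,0,-0.08,0,1],[0,0,-0.03,0,1],[0,0,0,0,1],[0,0,0,0,1],[0,0,0,0,1]]'
python3 -c "
from cell import *
print(finish_job())"
```

```text
time: 14.38
position: [0.6222, -0.2179, 0.0403]
eef_rot: [-0.0, 0.986, 0.165, -0.0]
wrist_force: [-0.2, 0.0, -0.3]
opening: 0.0002
grasp_force: 0.0
time: 15.62
position: [0.6222, -0.2179, 0.0403]
eef_rot: [-0.0, 0.986, 0.165, -0.0]
wrist_force: [-0.0, 0.7, 0.6]
opening: -0.0005
grasp_force: 0.0
time: 16.62
position: [0.6218, -0.2178, 0.2089]
eef_rot: [-0.0, 0.986, 0.165, -0.001]
wrist_force: [-0.3, 0.3, -0.1]
opening: 0.0001
grasp_force: 0.0
the job is handed in; nothing more can be done
None
```

I pressed the bell fully down, pointed for over two seconds about 3 cm above the oblong biscuit and then the small dish, and handed the job in at about 17 s; the hand-in returned no verdict, and I saw no sign of touching anything but the plunger.

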